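# Wedge the pastry case shut

### The job

The catch of the little wooden pastry case is broken and its door hangs ajar. First push the door fully shut; then take the wooden wedge and, with it flat on the table and square to the door, tap it thin end first under the middle of the door until it jams tight and has lifted the door a little. Leave it there, with the door shut, and do not disturb the bell, the salt shaker or the pepper mill.

Things in the scene. Friction and masses are not known exactly. Their poses are not given: they have to be found in the camera images.
- case: Small light-wood pastry case fixed to the table, 85 mm deep, 180 wide, 120 high. Origin: centre of its underside on the table; x points to its back (away from the door), y to the hinge side (left, seen from the robot), z up. Under it, behind the door, the space is open and over 20 mm high between the side walls (inner faces at y = +-78 mm), so the wedge can run in.
- door_foot (a point): Fixed point on the table, right below the shut door's lower front edge (that edge is 10 mm above the table), at the middle of the case's width; it stays put when the door swings. In the case's frame: x = -55.5, y = 0, z = 0 mm; axes as the case's.
- hinge_axis (a point): Point on the door's upright hinge axis, 60 mm above the table; axes as the case's. In the case's frame: x = -49.5, y = 84 mm.
- door_edge (a point): Moves with the door: a framed clear panel, 12 mm thick, lower edge 10 and upper edge 100 mm above the table, free edge 172 mm from the hinge axis. Point: mid-thickness on the 18 mm high top rail, 135 mm from the axis, 91 mm up. x: normal to the door, into the case; y: to the hinge. A slim steel bow handle stands 12 mm off the face, 163 mm from the axis, 37 to 79 mm up.
- door (a joint): Door angle, 0 = shut against the case, grows as the free edge swings out toward the robot (1.3 rad at most). Light friction: it stays where it is left. The axis is upright.
- door_lift (a joint): How far the door has been lifted on its sprung hinge pins, in m: 0 = hanging at rest, at most 0.005. The door weighs about 0.19 kg and the pins add 1000 N/m, so the wedge's resistance rises as it goes in: about 3 to 5 N when it first meets the door, 5 to 10 N as it jams (more if it is also pressed down on the table), then steeply once the door is fully lifted.
- wedge_grip (a point): Centre of the wedge's heel, an upright block 30 mm long, 36 mm wide, 60 mm high (the point is 30 mm above the underside); grasp it across the width. The plain darker-wood wedge is 120 mm long in all, lying loose on the table, about 0.12 kg. x points along the wedge to the thin end, y across, z up.
- wedge_tip (a point): Middle of the wedge's thin end, on the underside, 105 mm in x from wedge_grip. From the thin end (4 mm thick) the top rises evenly over 90 mm to 20 mm at the foot of the heel: it meets the shut door's lower front edge when the tip is about 34 mm past the front face, and has lifted the door fully (5 mm) at about 62 mm.
- bell: Counter bell, 74 mm across, 52 mm high, a bystander. Origin at the centre of its underside.
- salt: Salt shaker, 44 mm across, 90 mm high, a bystander. Origin at the centre of its underside.
- mill: Wooden pepper mill, 58 mm across, 150 mm high, a bystander. Origin at the centre of its underside.

How it is judged:
By the outcome, as a careful person would: the job done as asked, in the order asked, and still so for the second after the job is handed in, with the robot touching nothing.
It also fails if it takes over 64 s, if anything falls off the work surface, if the arm or the gripper's body presses on something with over 40 N, if the wrist force passes 120 N, or if a joint passes its speed limit or range.

### The arm

A 6-joint arm with a two-finger parallel gripper is mounted at the origin on a cart in front of the work surface, level with it; the furniture and walls round the work are solid. World frame = base frame: x ahead of the robot, y to its left, z up, the work surface at z = 0. Lengths are in m, angles in degrees, forces in N, time in s.
With the tool pointing down it reaches from about 0.25 to 0.725 m from the base axis. Payload 9.7 kg.
Tool frame: the origin (TCP) lies on the centre line of the jaws, within the pads' length; the fingertips stand 17 mm ahead of it and the grasp point (between the pads) lies 2 mm behind it (bot.nose_length is the distance from the TCP to the fingertips, in m); x points along the fingers, y is the direction in which the jaws open and shut, and the axes are right-handed (so a half turn about x gives the same grasp; the last joint's range is limited). The gripper opens to 85 mm and grips with 20 to 120 N. Pads are 22 mm wide; open, the fingers measure 114 mm over their backs; the gripper's body (76 mm by 85 mm) begins 54 mm behind the grasp point. The pads swing forward as they close: fully open they stand 13 mm farther back than shut.
Start: joints at [71.734, 4.979, 10.078, 95.1, 0, 90], TCP at [0.172, 0.522, 0.216] pointing down, gripper open.
Joint ranges: [-179.16, 179.16], [-48.56, 103.87], [-65.8, 70.77], [-126.05, 130.52], [-82.76, 87.17], [-180, 180]. Speed limits (degrees/s): [127.2, 127.2, 147.25, 180, 180, 180].

### API

Orientations are given as [roll, pitch, yaw] about the fixed x, y, z axes, in that order (R = Rz(yaw) Ry(pitch) Rx(roll)).
In Python, from workcell import bot, viewer, ticket gives the robot as it stands.
- The arm moves only by the tool jog_arm, never from a script. Its argument "deltas" is a list of rows, each an object of numbers: "fingers": the opening, from 0 (shut) to 1 (fully open); "x", "y", "z": the shift along the world's x, y, z in mm; "twist": the turn about the world's z in degrees. A call has 1 to 10 rows; each row is the pose to reach, as a shift and turn from the pose measured when the call began; what a row does not reach only later rows make up. A row lasts 1/10 s, in which the tool goes at most 50 mm and 8.59 degrees, less where a joint would pass 70% of its speed; a pose out of reach is approached as far as the arm can. A call with a gripper value outside its range is refused whole. The fingers move at their own pace and stop on an object; "grip_force" is the grip in N (left out, the last holds). Time passes only in rows, so rows that repeat a pose let the fingers close. It gives the time, the measured TCP pose, the force and the opening at its end, in the units of the state.
- bot.get_obs(): the state, without advancing time (a new reading comes with each control period).
- viewer.camera(name): name is "side" or "top" or "wrist"; returns a dict with "image" (384x512x3 uint8, red, green, blue), "fovy" (degrees; the focal length in pixels is half the picture's height over the tangent of half this angle, whatever the lens; pixels are square), "cx", "cy" (the principal point, pixels), "D" ([k1, k2, p1, p2, k3] as OpenCV has them; the pictures are not rectified), "world_to_cam" (4x4, takes a point from world to camera coordinates); the wrist camera has in their place "tool_from_camera" (4x4, takes a point from camera to tool coordinates, whose origin is the TCP and whose axes are the tool frame's). Camera axes: x right, y down, z forward; pixel columns grow to the right and rows downward; lengths in m; the calibration is good to about 2 mm. A picture is of the moment at which its call begins: read the wrist's pose just before it. There is no depth.
- ticket.job_done(): hands the job in, once; it reports no verdict.
The state is a dict: "time": time; "q": joint angles; "qd": joint speeds; "joint_efforts": joint torques, N m; "ee_pos": TCP position; "tcp_rot": TCP orientation; "wrist_force": force on the tool from outside, world axes, zero at the start; "torque": the same for the moment, N m; "opening": finger opening in m.
Only numpy, scipy, OpenCV 4.12 (cv2) and the standard library are available. Lean on these libraries where they do the work, as an engineer would, in place of code of your own. Each camera call takes 0.05 s, during which the arm holds its last target.

## Working session

There is one attempt and no reset: what is moved stays moved. The work goes in short steps, Python scripts to look and compute and a tool call to move; the robot and the scene stay as the last step left them, time stands still between calls to the robot, and variables do not carry over. Pictures are saved under pics/ and viewed, and the job is handed in when it is done.

Besides the shell and the picture viewer there is one more tool, called after "Emit:" as a command line: name --argument value ..., lists and objects as JSON in quotes. jog_arm: Moves the arm, as the interface text tells. Its arguments: {"type":"object","properties":{"deltas":{"type":"array"},"grip_force":{"type":"number"}},"required":["deltas"]}

```bash
mkdir -p pics; ls; python3 - <<'E'
from workcell import bot, viewer, ticket
import cv2,pickle
o=bot.get_obs();print({k:o[k] for k in('time','ee_pos','tcp_rot','wrist_force','opening')})
d={}
for n in('side','top','wrist'):
    c=viewer.camera(n);d[n]=c;cv2.imwrite(f'pics/{n}0.png',c['image'][:,:,::-1])
    print(n,c['fovy'],c['cx'],c['cy'],c['D'])
pickle.dump(d,open('c0.pkl','wb'))
print(d['side']['world_to_cam'],d['top']['world_to_cam'],d['wrist']['tool_from_camera'])
E
```

```text
pics
{'time': 0.0, 'ee_pos': array([0.17229396, 0.52205199, 0.21520278]), 'tcp_rot': array([ -89.80546043,   89.92512764, -108.07045639]), 'wrist_force': array([-0.03364414,  0.36052109,  0.44299331]), 'opening': 0.08540439434228285}
side 57.364926886221085 256.370157030916 197.81874601607598 [0.0059193 0.        0.        0.        0.       ]
top 54.919450791213414 256.121879666081 193.0145782151609 [-0.03394334  0.          0.          0.          0.        ]
wrist 64.81671418830311 252.23788840364324 189.23402314021553 [-0.00305337  0.          0.          0.          0.        ]
[[-0.84925158 -0.52792049  0.00846818  0.59482272]
 [-0.43678014  0.69344485 -0.57302473  0.28322379]
 [ 0.29663928 -0.49034089 -0.81949432  0.77184525]
 [ 0.          0.          0.          1.        ]] [[ 0.00671426 -0.99971823  0.02276806  0.07600489]
 [-0.98476012 -0.01056737 -0.17359675  0.6666023 ]
 [ 0.17378844 -0.0212555  -0.9845536   0.81590107]
 [ 0.          0.          0.          1.        ]] [[-5.14306838e-05 -2.71637872e-01  9.62399534e-01 -1.57732699e-01]
 [ 9.99999976e-01  1.89766596e-04  1.07001794e-04 -4.14391617e-04]
 [-2.11697023e-04  9.62399517e-01  2.71637856e-01 -6.86568743e-02]
 [ 0.00000000e+00  0.00000000e+00  0.00000000e+00  1.00000000e+00]]
```

View pics/side0.png

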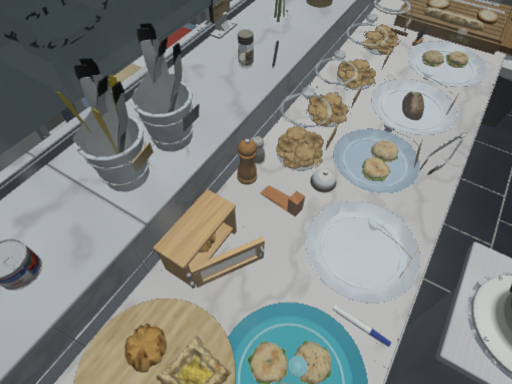

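View pics/top0.png

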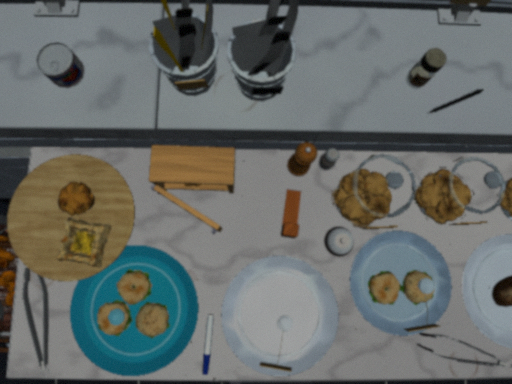

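View pics/wrist0.png

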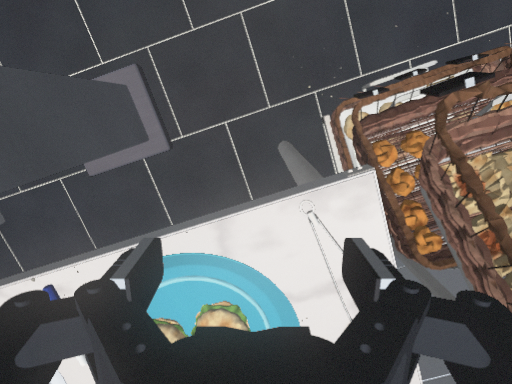

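The side and top views show the case (top view about 150-235, 147-190), with the door ajar and its free edge near (218,228). The wedge runs from heel (290,230) to tip (293,190). The mill is at (302,158), the salt at (330,158) and the bell at (339,240). The wrist view shows only plates.

```bash
cat > h.py <<'E'
import numpy as np,cv2,pickle
def K(c):
    f=192/np.tan(np.radians(c['fovy'])/2)
    return np.array([[f,0,c['cx']],[0,f,c['cy']],[0,0,1.]])
def ray(c,uv):
    p=cv2.undistortPoints(np.array(uv,float).reshape(-1,1,2),K(c),np.array(c['D']),None,None,None)[:,0] if 0 else cv2.undistortPoints(np.array(uv,float).reshape(-1,1,2),K(c),np.array(c['D']))[:,0]
    W=c.get('world_to_cam');R=W[:3,:3];t=W[:3,3]
    o=-R.T@t; d=np.c_[p,np.ones(len(p))]@R
    return o,d
def onz(c,uv,z):
    o,d=ray(c,uv); s=(z-o[2])/d[:,2]; return o+s[:,None]*d
def proj(c,P):
    W=c['world_to_cam'];r,_=cv2.Rodrigues(W[:3,:3])
    return cv2.projectPoints(np.array(P,float).reshape(-1,1,3),r,W[:3,3],K(c),np.array(c['D']))[0][:,0]
def crop(c,x0,y0,x1,y1,k,fn):
    cv2.imwrite(fn,cv2.resize(c['image'][y0:y1,x0:x1,::-1],None,fx=k,fy=k,interpolation=cv2.INTER_CUBIC))
E
python3 - <<'E'
from h import *
d=pickle.load(open('c0.pkl','rb'))
crop(d['top'],140,135,360,265,3.6,'pics/tc.png')
crop(d['side'],145,130,345,285,3.8,'pics/sc.png')
c=d['top'];im=c['image'];hsv=cv2.cvtColor(im,cv2.COLOR_RGB2HSV)
print(im[213,291],im[230,290],im[165,190],im[210,190],hsv[213,291],hsv[165,190])
E
```

```text
[105  55  18] [103  61  27] [134 101  56] [150 116  68] [ 13 211 105] [ 17 148 134]
```

View pics/tc.png

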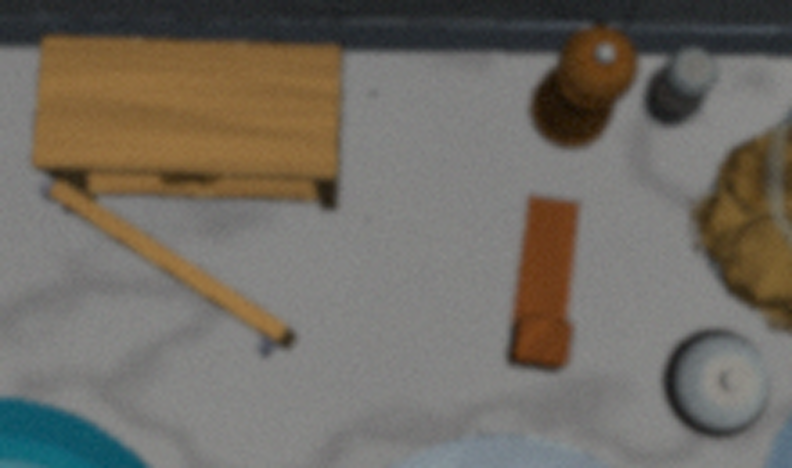

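View pics/sc.png

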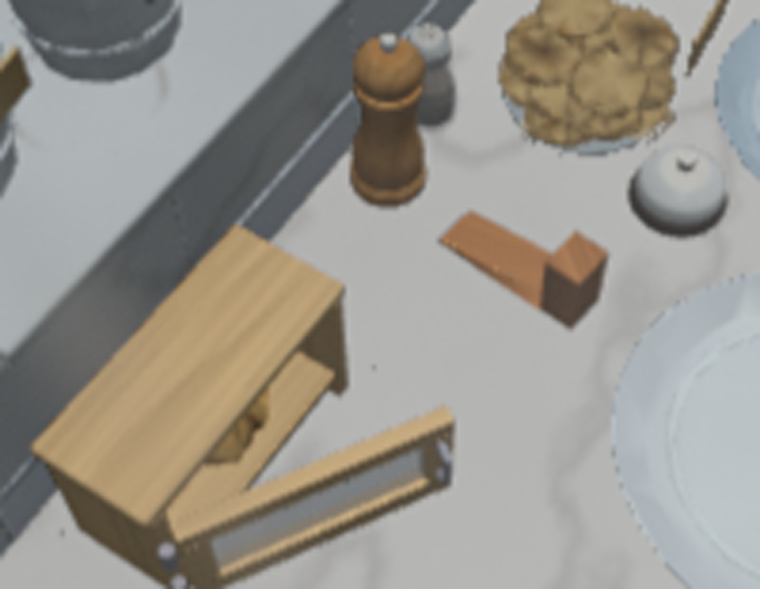

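```bash
python3 - <<'E'
from h import *
d=pickle.load(open('c0.pkl','rb'))
np.set_printoptions(precision=4,suppress=True)
t,s=d['top'],d['side']
T=lambda p:np.array(p)/3.6+[140,135]-.36
S=lambda p:np.array(p)/3.8+[145,130]-.36
ct=onz(t,T([(43,37),(341,45),(338,175),(35,167)]),.12);print('case top T',ct)
cs=onz(s,S([(34,450),(240,227),(344,290),(150,522)]),.12);print('case top S (BL? )',cs)
print('wedge tip T',onz(t,T([(530,197),(578,202)]),.004));print('heel T',onz(t,T([(519,318),(570,322),(566,367),(514,364)]),.06))
print('wedge tip S',onz(s,S([(440,240),(472,211)]),.004));print('heel S',onz(s,S([(542,262),(576,233),(607,253),(572,281)]),.06))
print('door top T',onz(t,T([(50,188),(66,180),(295,330),(283,346)]),.1))
print('door top S',onz(s,S([(447,407),(454,421),(170,512),(185,540)]),.1))
print('mill',onz(t,T([(605,52)]),.15),onz(s,S([(388,42)]),.15));print('salt',onz(t,T([(692,72)]),.09),onz(s,S([(428,40)]),.09))
print('bell',onz(t,T([(727,380)]),.052),onz(s,S([(686,163)]),.052))
E
```

```text
case top T [[0.7616 0.3177 0.12  ]
 [0.7587 0.1326 0.12  ]
 [0.6761 0.133  0.12  ]
 [0.6791 0.3178 0.12  ]]
case top S (BL? ) [[0.7576 0.3208 0.12  ]
 [0.7524 0.1359 0.12  ]
 [0.6714 0.1405 0.12  ]
 [0.6762 0.3204 0.12  ]]
wedge tip T [[ 0.6855  0.0032  0.004 ]
 [ 0.6823 -0.0305  0.004 ]]
heel T [[ 0.5953  0.0169  0.06  ]
 [ 0.593  -0.0162  0.06  ]
 [ 0.564  -0.0132  0.06  ]
 [ 0.5657  0.0203  0.06  ]]
wedge tip S [[ 0.6838  0.0056  0.004 ]
 [ 0.6776 -0.0295  0.004 ]]
heel S [[ 0.5965  0.0197  0.06  ]
 [ 0.5886 -0.0136  0.06  ]
 [ 0.5631 -0.01    0.06  ]
 [ 0.5723  0.0225  0.06  ]]
door top T [[0.67   0.3132 0.1   ]
 [0.6751 0.3035 0.1   ]
 [0.5829 0.1585 0.1   ]
 [0.5731 0.1656 0.1   ]]
door top S [[0.5827 0.1662 0.1   ]
 [0.5744 0.1719 0.1   ]
 [0.6788 0.3046 0.1   ]
 [0.6615 0.3133 0.1   ]]
mill [[ 0.7473 -0.0272  0.15  ]] [[ 0.7443 -0.0224  0.15  ]]
salt [[ 0.7529 -0.0936  0.09  ]] [[ 0.7532 -0.0882  0.09  ]]
bell [[ 0.5567 -0.1194  0.052 ]] [[ 0.5535 -0.1155  0.052 ]]
```

```bash
python3 - <<'E'
from workcell import bot
from scipy.spatial.transform import Rotation as R
o=bot.get_obs();print(R.from_euler('xyz',o['tcp_rot'],degrees=True).as_matrix().round(3),o['q'].round(2),bot.nose_length)
E
```

```text
[[-0.     0.313  0.95 ]
 [-0.001  0.95  -0.313]
 [-1.    -0.001  0.   ]] [71.73  5.   10.05 95.1  -0.   90.  ] 0.017
```

Emit:
jog_arm --deltas '[{"x":25,"y":-24,"z":0,"twist":2,"fingers":0},{"x":60,"y":-57,"z":0,"twist":4,"fingers":0},{"x":95,"y":-90,"z":0,"twist":6,"fingers":0},{"x":130,"y":-123,"z":0,"twist":8,"fingers":0},{"x":165,"y":-156,"z":0,"twist":10,"fingers":0},{"x":200,"y":-189,"z":0,"twist":12,"fingers":0},{"x":235,"y":-222,"z":0,"twist":14,"fingers":0},{"x":270,"y":-255,"z":0,"twist":16,"fingers":0},{"x":305,"y":-288,"z":0,"twist":17,"fingers":0},{"x":330,"y":-330,"z":0,"twist":17,"fingers":0}]'

```text
time: 1.15
ee_pos: [0.5038, 0.1908, 0.2146]
tcp_rot: [-114.4, 89.9, -115.6]
wrist_force: [1.4, 0.6, 0.7]
opening: 0.0001
```

Emit:
jog_arm --deltas '[{"z":-40,"fingers":0},{"z":-80,"fingers":0},{"z":-116,"fingers":0},{"z":-116,"fingers":0},{"z":-116,"x":0,"fingers":0}]'

```text
validation failed for argument at $.de...
```

```bash
python3 - <<'E'
from workcell import bot, viewer
from h import *
from scipy.spatial.transform import Rotation as R
o=bot.get_obs();print(o['ee_pos'],o['wrist_force'],R.from_euler('xyz',o['tcp_rot'],degrees=True).as_matrix()[:,1])
crop(viewer.camera('side'),145,130,345,285,3.8,'pics/s1.png')
E
```

```text
[0.50384424 0.19075546 0.21462596] [1.37592591 0.58266352 0.68354794] [ 0.02127465  0.9997731  -0.00106645]
```

View pics/s1.png

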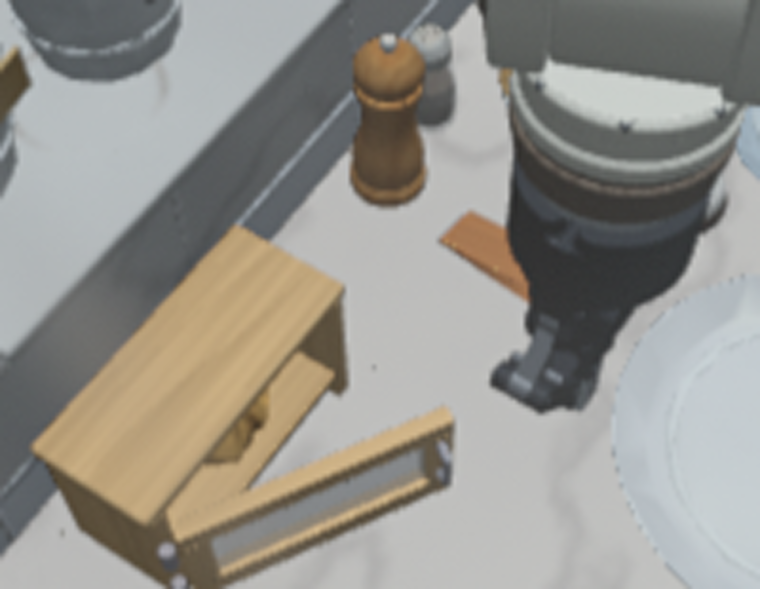

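The gripper is shut, still high, and in front of the door. The free edge is near (452,412). The last call was refused because its rows left out keys, so I'll give them all.

Emit:
jog_arm --deltas '[{"x":0,"y":0,"z":-40,"twist":0,"fingers":0},{"x":0,"y":0,"z":-80,"twist":0,"fingers":0},{"x":0,"y":0,"z":-116,"twist":0,"fingers":0},{"x":0,"y":0,"z":-116,"twist":0,"fingers":0},{"x":30,"y":0,"z":-116,"twist":0,"fingers":0},{"x":45,"y":0,"z":-116,"twist":0,"fingers":0},{"x":45,"y":0,"z":-116,"twist":0,"fingers":0}]'

```text
time: 1.9
ee_pos: [0.553, 0.1854, 0.1]
tcp_rot: [-57.2, 89.8, -58.7]
wrist_force: [0.1, 0.0, 0.2]
opening: 0.0
```

```bash
python3 - <<'E'
from workcell import bot, viewer
from h import *
o=bot.get_obs();print(o['ee_pos'],o['wrist_force'])
crop(viewer.camera('side'),145,130,345,285,3.8,'pics/s2.png')
E
```

```text
[0.55295394 0.18537618 0.10004294] [0.08319395 0.04423578 0.23071298]
```

View pics/s2.png

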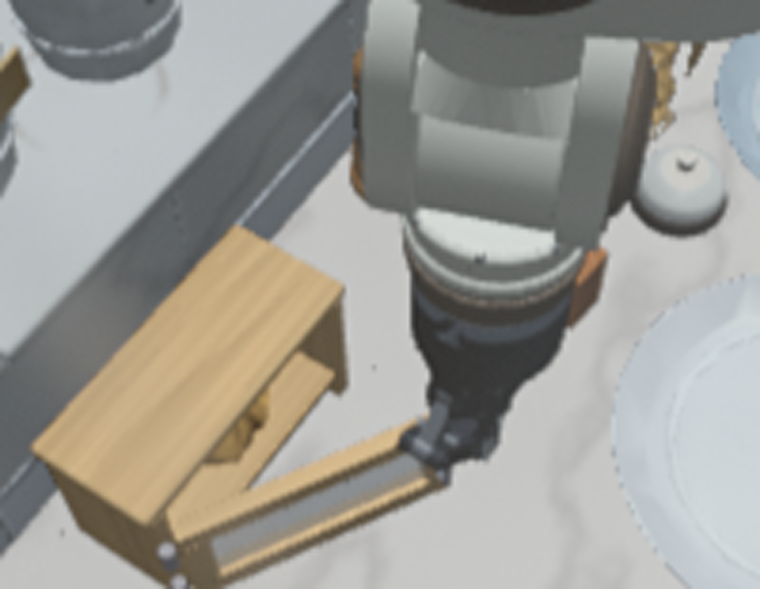

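The fingers are just off the door's top rail near its free edge, around (440,440), and the door hasn't moved. I'll shift a little toward the hinge and push.

Emit:
jog_arm --deltas '[{"x":0,"y":10,"z":0,"twist":0,"fingers":0},{"x":12,"y":10,"z":0,"twist":0,"fingers":0},{"x":24,"y":10,"z":0,"twist":0,"fingers":0},{"x":36,"y":10,"z":0,"twist":0,"fingers":0},{"x":48,"y":10,"z":0,"twist":0,"fingers":0},{"x":60,"y":10,"z":0,"twist":0,"fingers":0},{"x":70,"y":10,"z":0,"twist":0,"fingers":0},{"x":78,"y":10,"z":0,"twist":0,"fingers":0},{"x":80,"y":10,"z":0,"twist":0,"fingers":0},{"x":80,"y":10,"z":0,"twist":0,"fingers":0}]'

```text
time: 2.95
ee_pos: [0.6318, 0.1955, 0.0998]
tcp_rot: [-74.2, 89.8, -75.6]
wrist_force: [-0.6, -0.8, 0.4]
opening: -0.0002
```

```bash
cat > look.py <<'E'
import sys
from workcell import bot, viewer
from h import *
n=sys.argv[1]
o=bot.get_obs();print(o['time'],o['ee_pos'],o['wrist_force'])
a=viewer.camera('side');b=viewer.camera('top')
pickle.dump({'side':a,'top':b},open(f'c{n}.pkl','wb'))
crop(a,145,130,345,285,3.8,f'pics/S{n}.png');crop(b,140,135,360,265,3.6,f'pics/T{n}.png')
E
python3 look.py 3
```

```text
2.95 [0.63180374 0.19552058 0.09984964] [-0.57583413 -0.83923299  0.38284147]
```

View pics/S3.png

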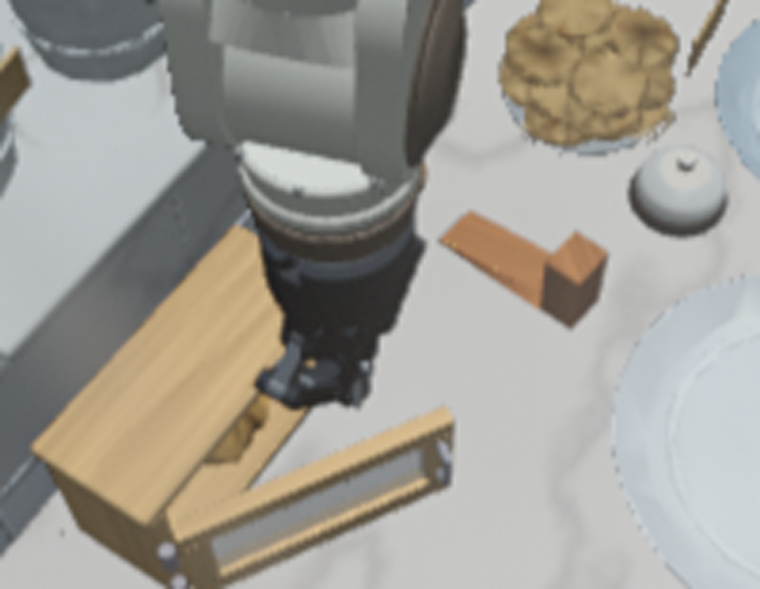

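The door didn't move, and the fingers now appear above or behind it, near (310,390). I'll check where the fingertips should project.

```bash
python3 - <<'E'
from h import *
d=pickle.load(open('c3.pkl','rb'))
for n,P in (('tip',[.6318,.1955,.083]),('tcp',[.6318,.1955,.1]),('tip+60',[.6318,.1955,.143])):
    print(n,(proj(d['side'],P)-[145,130])*3.8,(proj(d['top'],P)-[140,135])*3.6)
E
```

```text
tip [[349.02206923 417.47199456]] [[238.70609132 253.09902787]]
tcp [[347.94625429 403.69192367]] [[235.68712326 249.23243001]]
tip+60 [[345.04542029 366.54228325]] [[227.47448397 238.71265966]]
```

View pics/T3.png

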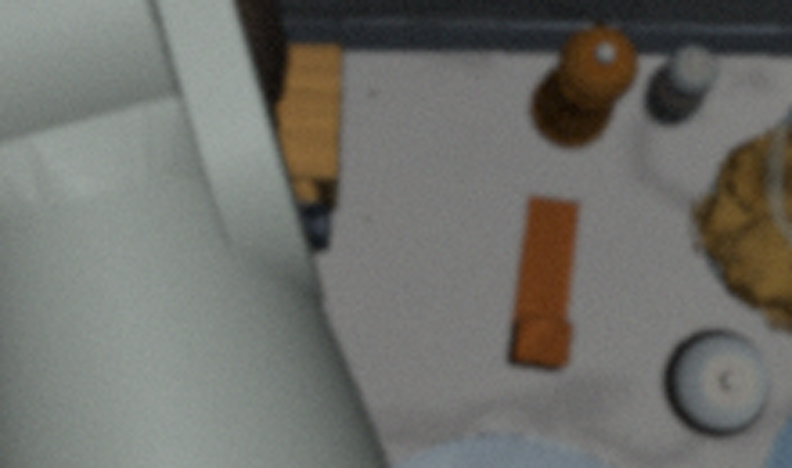

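```bash
python3 - <<'E'
from h import *
d=pickle.load(open('c3.pkl','rb'))
for n,P in (('s1tip',[.5038,.1908,.1976]),('s2tip',[.553,.1854,.083]),('s3',[.6318,.1955,.083])):
    P=np.array(P);print(n,[((proj(d['side'],P+[dx,dy,dz])-[145,130])*3.8).round().tolist() for dx,dy,dz in((0,0,0),(0,0,.017),(.0,-.03,0),(0,.03,0))])
W=d['side']['world_to_cam'];print(-W[:3,:3].T@W[:3,3])
from workcell import bot,viewer
o=bot.get_obs();print(o['time'],o['q'])
c=viewer.camera('wrist');cv2.imwrite('pics/w4.png',c['image'][:,:,::-1])
c=viewer.camera('side');cv2.imwrite('pics/s4.png',c['image'][:,:,::-1])
E
```

```text
s1tip [[[559.0, 422.0]], [[562.0, 406.0]], [[587.0, 378.0]], [[530.0, 469.0]]]
s2tip [[[471.0, 468.0]], [[472.0, 455.0]], [[497.0, 429.0]], [[445.0, 509.0]]]
s3 [[[349.0, 417.0]], [[348.0, 404.0]], [[376.0, 380.0]], [[321.0, 456.0]]]
[0.39990104 0.49608631 0.78977997]
3.05 [17.28556947 19.64365485 14.44577777 84.8125475  -0.20231884 18.77318332]
```

View pics/w4.png

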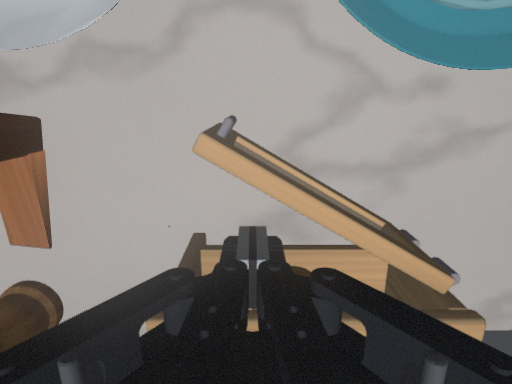

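View pics/s4.png

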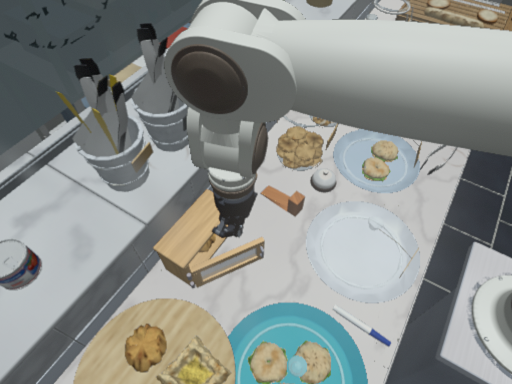

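The wrist view shows the closed fingertips at about (252,232), with the door's top rail in front from (205,140) to (450,280). The door is untouched. I'll check for an error in the tool or the calibration.

```bash
python3 - <<'E'
from h import *
from workcell import bot,viewer
from scipy.spatial.transform import Rotation as R
o=bot.get_obs();c=viewer.camera('wrist');s=viewer.camera('side')
M=c['tool_from_camera'];inv=np.linalg.inv(M)
def wp(P):
    r,_=cv2.Rodrigues(inv[:3,:3]);return cv2.projectPoints(np.array(P,float).reshape(-1,1,3),r,inv[:3,3],K(c),np.array(c['D']))[0][:,0].round().tolist()
print('tip in wrist',wp([.017,0,0]),wp([.017,0,-.011]),wp([.017,0,.011]),wp([0,0,-.011]))
Rt=R.from_euler('xyz',o['tcp_rot'],degrees=True).as_matrix()
# where door/case points should appear in wrist if pose right
for n,P in (('free edge top',[.578,.162,.1]),('hinge top',[.669,.312,.1]),('case front-right top',[.675,.136,.12]),('tipheel',[.568,.004,.06])):
    print(n,wp(Rt.T@(np.array(P)-o['ee_pos'])))
cv2.imwrite('pics/s5.png',cv2.resize(s['image'][190:290,150:290,::-1],None,fx=5.5,fy=5.5,interpolation=cv2.INTER_CUBIC))
print((proj(s,[[.6318,.1955,.083],[.6208,.1955,.083]])-[150,190])*5.5)
E
```

```text
tip in wrist [[253.0, 220.0]] [[253.0, 203.0]] [[253.0, 236.0]] [[253.0, 212.0]]
free edge top [[186.0, 136.0]]
hinge top [[451.0, 284.0]]
case front-right top [[145.0, 322.0]]
tipheel [[-47.0, 120.0]]
[[477.66352125 274.2357816 ]
 [499.98722885 286.89793097]]
```

View pics/s5.png

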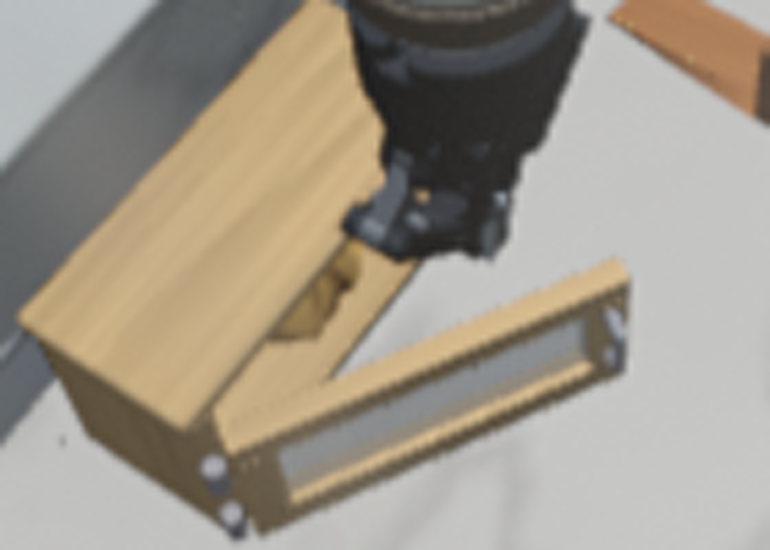

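Scene points land where expected in the wrist view, so the arm's pose is right. But the visible fingertips sit about 15 mm shorter than nominal, so they skimmed over the door top. I'll lift, go back, lower another 22 mm and push again.

Emit:
jog_arm --deltas '[{"x":0,"y":0,"z":30,"twist":0,"fingers":0},{"x":-30,"y":0,"z":30,"twist":0,"fingers":0},{"x":-70,"y":0,"z":30,"twist":0,"fingers":0},{"x":-95,"y":0,"z":25,"twist":0,"fingers":0},{"x":-95,"y":0,"z":0,"twist":0,"fingers":0},{"x":-95,"y":0,"z":-22,"twist":0,"fingers":0},{"x":-95,"y":0,"z":-22,"twist":0,"fingers":0},{"x":-95,"y":0,"z":-22,"twist":0,"fingers":0}]'

```text
time: 4.05
ee_pos: [0.5365, 0.1953, 0.0785]
tcp_rot: [-72.9, 89.8, -74.4]
wrist_force: [-0.1, 0.0, 1.0]
opening: 0.0001
```

Emit:
jog_arm --deltas '[{"x":12,"y":0,"z":0,"twist":0,"fingers":0},{"x":24,"y":0,"z":0,"twist":0,"fingers":0},{"x":36,"y":0,"z":0,"twist":0,"fingers":0},{"x":48,"y":0,"z":0,"twist":0,"fingers":0},{"x":55,"y":0,"z":0,"twist":0,"fingers":0},{"x":55,"y":0,"z":0,"twist":0,"fingers":0}]'

```text
time: 4.65
ee_pos: [0.5926, 0.1953, 0.0793]
tcp_rot: [-54.9, 89.8, -56.5]
wrist_force: [-0.9, 0.0, -0.1]
opening: -0.0
```

```bash
python3 look.py 6
```

```text
4.65 [0.59255001 0.19534175 0.07927358] [-0.89848765  0.04335057 -0.05706804]
```

View pics/S6.png

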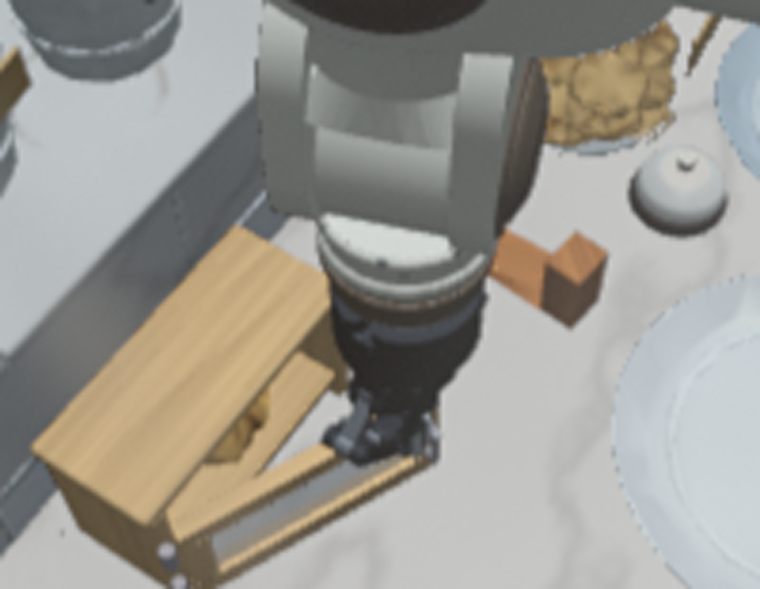

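The door is now moving: its free edge has gone from (452,412) to about (435,455). I'll keep pushing.

Emit:
jog_arm --deltas '[{"x":8,"y":0,"z":0,"twist":0,"fingers":0},{"x":16,"y":0,"z":0,"twist":0,"fingers":0},{"x":24,"y":0,"z":0,"twist":0,"fingers":0},{"x":32,"y":0,"z":0,"twist":0,"fingers":0},{"x":40,"y":0,"z":0,"twist":0,"fingers":0},{"x":46,"y":0,"z":0,"twist":0,"fingers":0},{"x":46,"y":0,"z":0,"twist":0,"fingers":0}]'

```text
time: 5.45
ee_pos: [0.6383, 0.1952, 0.0786]
tcp_rot: [-71.4, 89.8, -72.9]
wrist_force: [-0.5, -0.6, -0.7]
opening: 0.0001
```

```bash
python3 look.py 7
```

```text
5.45 [0.63826485 0.19524668 0.07855244] [-0.45747563 -0.59525456 -0.70565857]
```

View pics/S7.png

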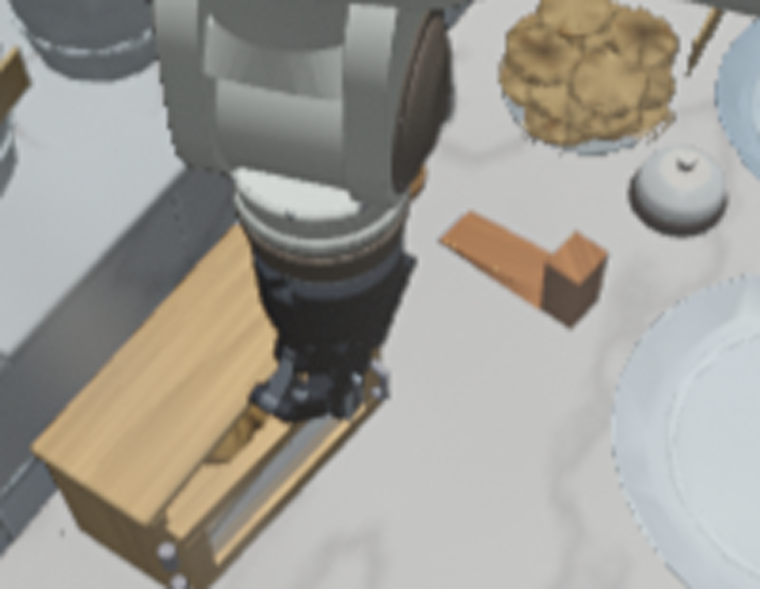

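The door is nearly shut; its free edge is near (382,385). I'll finish in small steps while watching the force.

Emit:
jog_arm --deltas '[{"x":3,"y":0,"z":0,"twist":0,"fingers":0},{"x":6,"y":0,"z":0,"twist":0,"fingers":0},{"x":8,"y":0,"z":0,"twist":0,"fingers":0},{"x":8,"y":0,"z":0,"twist":0,"fingers":0}]'

```text
time: 5.95
ee_pos: [0.6458, 0.1953, 0.0787]
tcp_rot: [-71.9, 89.8, -73.4]
wrist_force: [-0.8, -0.6, 0.3]
opening: -0.0002
```

Emit:
jog_arm --deltas '[{"x":2,"y":0,"z":0,"twist":0,"fingers":0},{"x":4,"y":0,"z":0,"twist":0,"fingers":0},{"x":4,"y":0,"z":0,"twist":0,"fingers":0}]'

```text
time: 6.25
ee_pos: [0.65, 0.1953, 0.0787]
tcp_rot: [-70.2, 89.8, -71.7]
wrist_force: [-0.1, -0.3, 0.1]
opening: 0.0001
```

Emit:
jog_arm --deltas '[{"x":1,"y":0,"z":0,"twist":0,"fingers":0},{"x":2,"y":0,"z":0,"twist":0,"fingers":0},{"x":2,"y":0,"z":0,"twist":0,"fingers":0}]'

```text
time: 6.55
ee_pos: [0.652, 0.1953, 0.0787]
tcp_rot: [-72.8, 89.8, -74.3]
wrist_force: [-0.4, 0.4, -0.4]
opening: -0.0001
```

Emit:
jog_arm --deltas '[{"x":1,"y":0,"z":0,"twist":0,"fingers":0},{"x":2,"y":0,"z":0,"twist":0,"fingers":0},{"x":2,"y":0,"z":0,"twist":0,"fingers":0}]'

```text
time: 6.85
ee_pos: [0.6534, 0.1951, 0.0785]
tcp_rot: [-96.1, 89.8, -97.6]
wrist_force: [-5.1, -1.7, 1.5]
opening: -0.0001
```

```bash
python3 look.py 8
```

```text
6.85 [0.65344297 0.19514601 0.07853657] [-5.10210588 -1.74148618  1.50858957]
```

View pics/S8.png

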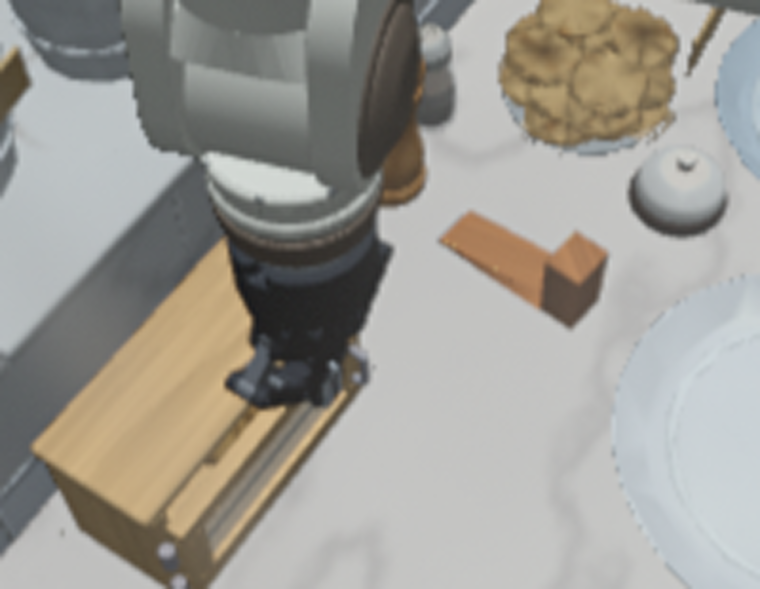

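The door lies along the case and resistance has appeared at x=0.653. I'll press a little more to be sure it is fully shut.

Emit:
jog_arm --deltas '[{"x":2,"y":0,"z":0,"twist":0,"fingers":0},{"x":3,"y":0,"z":0,"twist":0,"fingers":0},{"x":3,"y":0,"z":0,"twist":0,"fingers":0}]'

```text
time: 7.25
ee_pos: [0.6548, 0.1949, 0.0783]
tcp_rot: [-131.4, 89.7, -132.9]
wrist_force: [-9.7, -1.6, 3.4]
opening: 0.0005
```

A hard stop at about 10 N. I'll back off and look.

Emit:
jog_arm --deltas '[{"x":-15,"y":0,"z":0,"twist":0,"fingers":0},{"x":-50,"y":0,"z":0,"twist":0,"fingers":0},{"x":-80,"y":0,"z":20,"twist":0,"fingers":0},{"x":-100,"y":-30,"z":50,"twist":0,"fingers":1},{"x":-120,"y":-70,"z":80,"twist":0,"fingers":1},{"x":-130,"y":-110,"z":100,"twist":0,"fingers":1},{"x":-130,"y":-150,"z":100,"twist":0,"fingers":1},{"x":-130,"y":-192,"z":100,"twist":-4,"fingers":1},{"x":-130,"y":-192,"z":100,"twist":-8,"fingers":1},{"x":-130,"y":-192,"z":100,"twist":-8,"fingers":1}]'

```text
time: 8.25
ee_pos: [0.5251, 0.0018, 0.1787]
tcp_rot: [-123.8, 89.7, -133.5]
wrist_force: [0.2, 0.4, 0.4]
opening: 0.0856
```

```bash
python3 look.py 9;  python3 - <<'E'
from workcell import bot
from scipy.spatial.transform import Rotation as R
o=bot.get_obs();print(R.from_euler('xyz',o['tcp_rot'],degrees=True).as_matrix().round(4),o['opening'])
E
```

```text
8.25 [0.52506447 0.00178761 0.17865435] [0.15568123 0.43135721 0.39714986]
[[-0.004   0.163   0.9866]
 [-0.0035  0.9866 -0.163 ]
 [-1.     -0.0041 -0.0034]] 0.08566665588968705
```

View pics/S9.png

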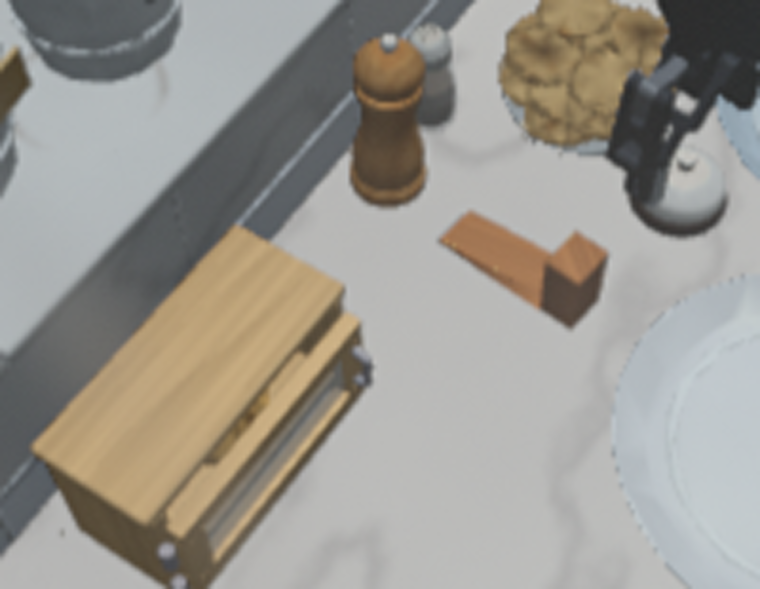

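View pics/T9.png

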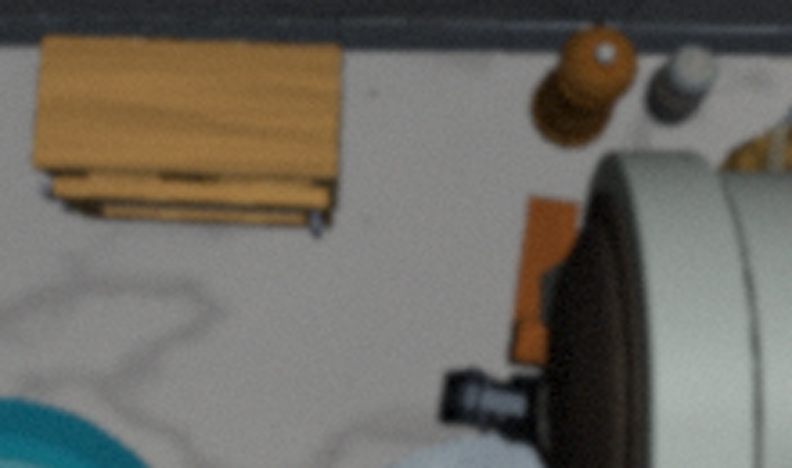

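The door is shut and parallel to the case front, with its top front edge from (55,200) to (328,208) in the top view. The fingers are open above and behind the heel. Next I'll refine the door line.

```bash
python3 - <<'E'
from h import *
np.set_printoptions(precision=4,suppress=True)
d=pickle.load(open('c9.pkl','rb'));t,s=d['top'],d['side']
T=lambda p:np.array(p)/3.6+[140,135]-.36
S=lambda p:np.array(p)/3.8+[145,130]-.36
for a in(onz(t,T([(57,199),(328,208)]),.1),onz(s,S([(178,535),(360,325)]),.1),onz(t,T([(35,168),(338,177)]),.12),onz(s,S([(150,522),(344,290)]),.12)):
    v=a[0]-a[1];print(a,np.degrees(np.arctan2(-v[0],v[1])))
E
python3 - <<'E'
import cv2
for n in 'ST':
    im=cv2.imread(f'pics/{n}9.png');
c=im[20:260,20:360];cv2.imwrite('pics/Tz.png',cv2.resize(c,None,fx=2.2,fy=2.2))
E
```

```text
[[0.663  0.3084 0.1   ]
 [0.6592 0.1397 0.1   ]] -1.3165660393142524
[[0.6666 0.313  0.1   ]
 [0.657  0.146  0.1   ]] -3.282264440914727
[[0.6785 0.3178 0.12  ]
 [0.6749 0.133  0.12  ]] -1.1045871599722723
[[0.6762 0.3204 0.12  ]
 [0.6714 0.1405 0.12  ]] -1.5126768504257706
```

View pics/Tz.png

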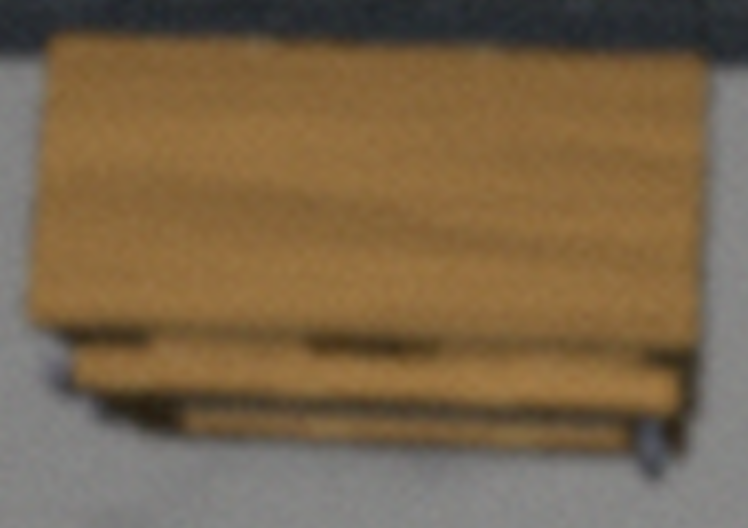

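Emit:
jog_arm --deltas '[{"x":20,"y":1,"z":0,"twist":0,"fingers":1},{"x":55,"y":1,"z":0,"twist":0,"fingers":1},{"x":55,"y":1,"z":-40,"twist":0,"fingers":1},{"x":55,"y":1,"z":-75,"twist":0,"fingers":1},{"x":55,"y":1,"z":-75,"twist":0,"fingers":1}]'

```text
time: 8.85
ee_pos: [0.5776, 0.0052, 0.0982]
tcp_rot: [-154.6, 89.3, -163.8]
wrist_force: [-0.1, 0.8, -0.1]
opening: 0.0856
```

```bash
python3 look.py 10;  python3 - <<'E'
from workcell import bot,viewer
import cv2
c=viewer.camera('wrist');cv2.imwrite('pics/w10.png',c['image'][:,:,::-1])
E
```

```text
8.85 [0.5776048  0.00524991 0.09816338] [-0.08091535  0.80594038 -0.07611004]
```

View pics/w10.png

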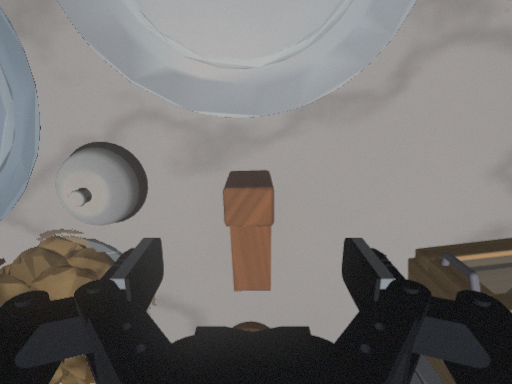

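View pics/S10.png

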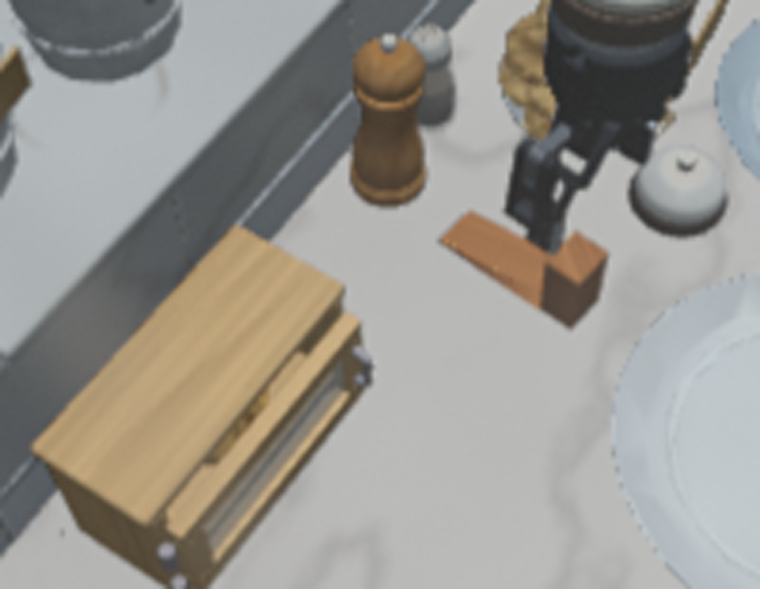

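The wrist view shows the heel's top face at columns 225-274, rows 187-226, well between the fingers. I'll locate it by ray.

```bash
cat > w.py <<'E'
from h import *
from scipy.spatial.transform import Rotation as R
def wz(c,o,uv,z):
    p=cv2.undistortPoints(np.array(uv,float).reshape(-1,1,2),K(c),np.array(c['D']))[:,0]
    M=c['tool_from_camera'];Rt=R.from_euler('xyz',o['tcp_rot'],degrees=True).as_matrix()
    d=np.c_[p,np.ones(len(p))]@(Rt@M[:3,:3]).T; org=o['ee_pos']+Rt@M[:3,3]
    return org+((z-org[2])/d[:,2])[:,None]*d
E
python3 - <<'E'
from w import *
from workcell import bot,viewer
o=bot.get_obs();c=viewer.camera('wrist')
np.set_printoptions(precision=4,suppress=True)
print(o['ee_pos']);P=wz(c,o,[(225,188),(273,188),(274,225),(225,225)],.06);print(P,P.mean(0))
print(wz(c,o,[(234,291),(271,290)],.004))
E
```

```text
[0.5805 0.0048 0.1053]
[[ 0.5652 -0.0125  0.06  ]
 [ 0.5705  0.0205  0.06  ]
 [ 0.598   0.0172  0.06  ]
 [ 0.5924 -0.0177  0.06  ]] [0.5815 0.0019 0.06  ]
[[ 0.6842 -0.0311  0.004 ]
 [ 0.6889  0.0049  0.004 ]]
```

Emit:
jog_arm --deltas '[{"x":0,"y":-2,"z":-30,"twist":0,"fingers":1},{"x":0,"y":-2,"z":-55,"twist":1,"fingers":1},{"x":0,"y":-2,"z":-70,"twist":1,"fingers":1},{"x":0,"y":-2,"z":-75,"twist":1,"fingers":1},{"x":0,"y":-2,"z":-75,"twist":1,"fingers":1}]'

```text
time: 9.55
ee_pos: [0.5811, 0.0027, 0.0315]
tcp_rot: [-88.5, 89.8, -96.8]
wrist_force: [0.3, -0.1, -0.1]
opening: 0.0854
```

Emit:
jog_arm --deltas '[{"x":0,"y":0,"z":0,"twist":0,"fingers":0},{"x":0,"y":0,"z":0,"twist":0,"fingers":0},{"x":0,"y":0,"z":0,"twist":0,"fingers":0},{"x":0,"y":0,"z":0,"twist":0,"fingers":0},{"x":0,"y":0,"z":0,"twist":0,"fingers":0},{"x":0,"y":0,"z":0,"twist":0,"fingers":0},{"x":0,"y":0,"z":0,"twist":0,"fingers":0}]' --grip_force 30

```text
time: 10.25
ee_pos: [0.5816, 0.0026, 0.0324]
tcp_rot: [-68.8, 89.8, -77.1]
wrist_force: [-1.2, -0.9, 5.4]
opening: 0.035
```

```bash
python3 look.py 11
```

```text
10.25 [0.58155843 0.00258935 0.03240192] [-1.24094954 -0.89763758  5.43478939]
```

View pics/S11.png

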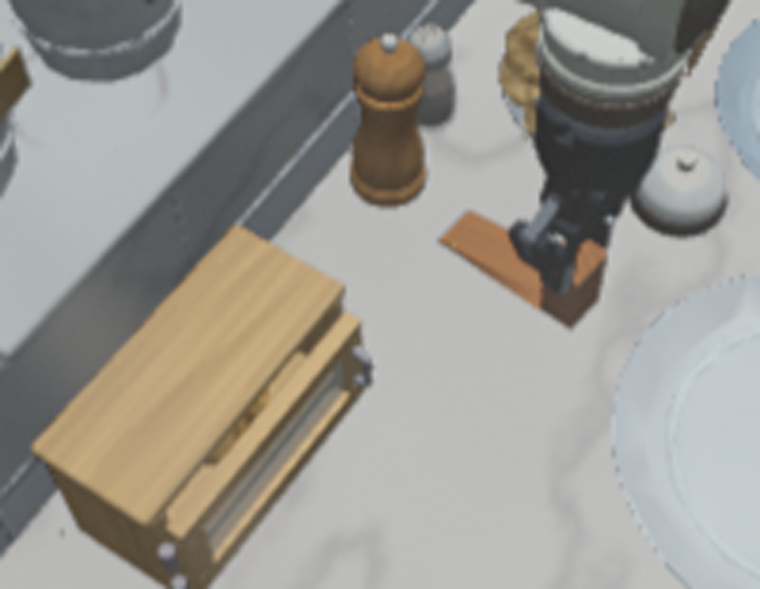

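The heel is gripped, with the opening at 35 mm. I'll lift, back away from the door line, carry it left and square it up.

Emit:
jog_arm --deltas '[{"x":0,"y":0,"z":10,"twist":0,"fingers":0},{"x":0,"y":0,"z":25,"twist":0,"fingers":0},{"x":-15,"y":0,"z":40,"twist":0,"fingers":0},{"x":-35,"y":0,"z":40,"twist":0,"fingers":0},{"x":-55,"y":0,"z":40,"twist":0,"fingers":0},{"x":-65,"y":0,"z":40,"twist":0,"fingers":0},{"x":-65,"y":0,"z":40,"twist":0,"fingers":0}]'

```text
time: 11.05
ee_pos: [0.5161, 0.0026, 0.0733]
tcp_rot: [-56.6, 89.8, -64.9]
wrist_force: [1.0, -0.0, -1.5]
opening: 0.0351
```

Emit:
jog_arm --deltas '[{"x":0,"y":20,"z":0,"twist":1,"fingers":0},{"x":0,"y":45,"z":0,"twist":2,"fingers":0},{"x":0,"y":70,"z":0,"twist":3,"fingers":0},{"x":0,"y":95,"z":0,"twist":4,"fingers":0},{"x":0,"y":120,"z":0,"twist":5,"fingers":0},{"x":0,"y":145,"z":0,"twist":6,"fingers":0},{"x":0,"y":170,"z":0,"twist":7,"fingers":0},{"x":0,"y":195,"z":0,"twist":7,"fingers":0},{"x":0,"y":215,"z":0,"twist":7,"fingers":0},{"x":0,"y":224,"z":0,"twist":7,"fingers":0}]'

```text
time: 12.05
ee_pos: [0.5167, 0.2285, 0.0733]
tcp_rot: [-49.9, 89.8, -51.2]
wrist_force: [-0.5, 0.8, -2.3]
opening: 0.0355
```

```bash
python3 look.py 12;  python3 - <<'E'
from w import *
from workcell import bot,viewer
import cv2
o=bot.get_obs();c=viewer.camera('wrist');cv2.imwrite('pics/w12.png',c['image'][:,:,::-1]);pickle.dump((o,c),open('w12.pkl','wb'))
print(o['ee_pos'],R.from_euler('xyz',o['tcp_rot'],degrees=True).as_matrix()[:,1],o['opening'])
E
```

```text
12.05 [0.51672138 0.22848053 0.07331407] [-0.54884687  0.84300428 -2.32663817]
[0.51649393 0.22751741 0.0731939 ] [ 0.02169348  0.99975918 -0.00331214] 0.035325428983437386
```

View pics/w12.png

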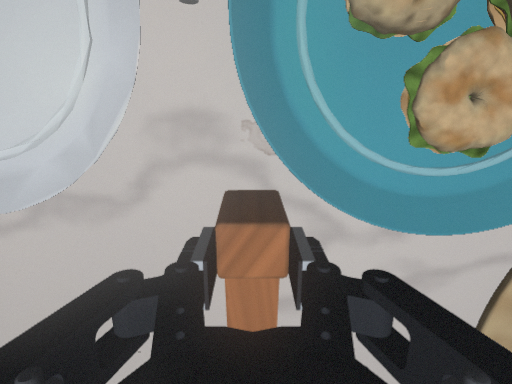

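View pics/S12.png

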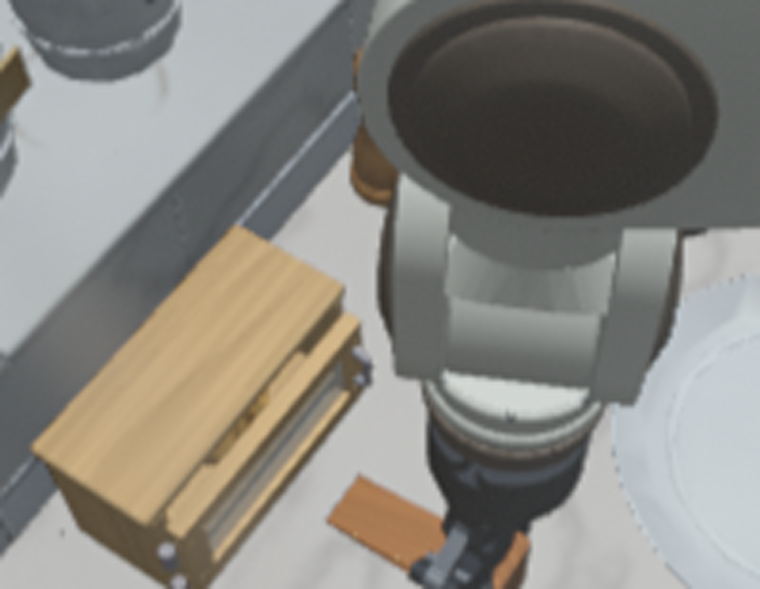

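View pics/T12.png

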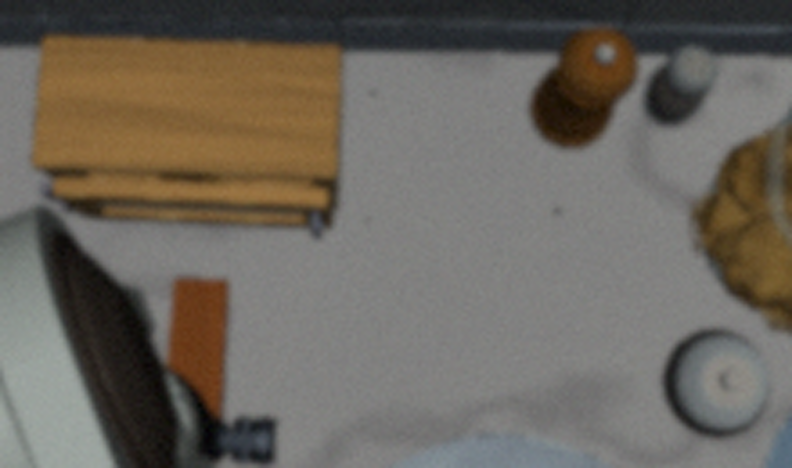

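The wedge is held square: in the wrist view the ramp is at columns 226-280 and the heel at 216-290, both centred on the tool. I'll lower it in front of the door middle, watching the force.

Emit:
jog_arm --deltas '[{"x":10,"y":0,"z":-10,"twist":0,"fingers":0},{"x":20,"y":0,"z":-25,"twist":0,"fingers":0},{"x":20,"y":0,"z":-36,"twist":0,"fingers":0},{"x":20,"y":0,"z":-38,"twist":0,"fingers":0},{"x":20,"y":0,"z":-38,"twist":0,"fingers":0}]'

```text
time: 12.7
ee_pos: [0.5359, 0.2261, 0.0343]
tcp_rot: [-83.8, 89.8, -85.2]
wrist_force: [-0.4, -1.0, -2.1]
opening: 0.0355
```

Emit:
jog_arm --deltas '[{"x":0,"y":0,"z":-1,"twist":0,"fingers":0},{"x":0,"y":0,"z":-2,"twist":0,"fingers":0},{"x":0,"y":0,"z":-2,"twist":0,"fingers":0}]'

```text
time: 13.0
ee_pos: [0.5359, 0.2262, 0.0326]
tcp_rot: [-79.3, 89.8, -80.6]
wrist_force: [0.8, 0.1, -1.5]
opening: 0.0349
```

Emit:
jog_arm --deltas '[{"x":0,"y":0,"z":-1,"twist":0,"fingers":0},{"x":0,"y":0,"z":-1,"twist":0,"fingers":0}]'

```text
time: 13.2
ee_pos: [0.536, 0.2263, 0.0324]
tcp_rot: [-68.1, 89.8, -69.4]
wrist_force: [-2.7, -1.7, 5.3]
opening: 0.0348
```

Emit:
jog_arm --deltas '[{"x":0,"y":0,"z":0,"twist":0,"fingers":0.6},{"x":0,"y":0,"z":0,"twist":0,"fingers":0.6},{"x":0,"y":0,"z":0,"twist":0,"fingers":0.6},{"x":0,"y":0,"z":0,"twist":0,"fingers":0.6}]'

```text
time: 13.6
ee_pos: [0.536, 0.2263, 0.0324]
tcp_rot: [-67.7, 89.8, -69.0]
wrist_force: [0.8, -0.0, -0.2]
opening: 0.0513
```

```bash
python3 look.py 13;  python3 - <<'E'
from w import *
from workcell import bot,viewer
import cv2
o=bot.get_obs();c=viewer.camera('wrist');cv2.imwrite('pics/w13.png',c['image'][:,:,::-1]);pickle.dump((o,c),open('w13.pkl','wb'))
print(o['ee_pos'],R.from_euler('xyz',o['tcp_rot'],degrees=True).as_matrix()[:,1],o['opening'])
E
```

```text
13.6 [0.53599155 0.22632511 0.0323531 ] [ 0.83502597 -0.0086526  -0.2079075 ]
[0.53595161 0.22631429 0.03232058] [ 0.02258302  0.99973735 -0.0039034 ] 0.051491269090225694
```

View pics/T13.png

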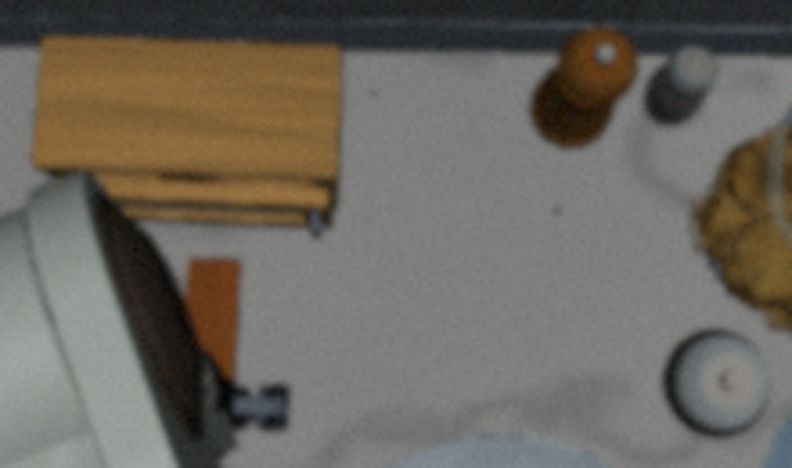

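View pics/w13.png

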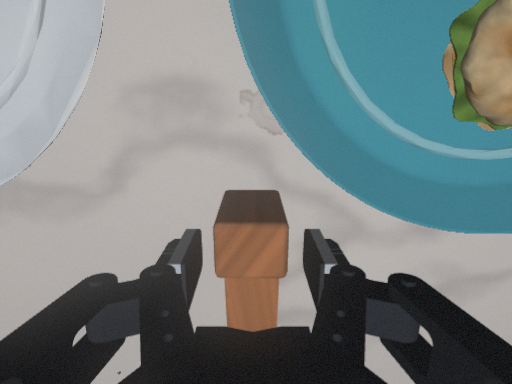

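View pics/S13.png

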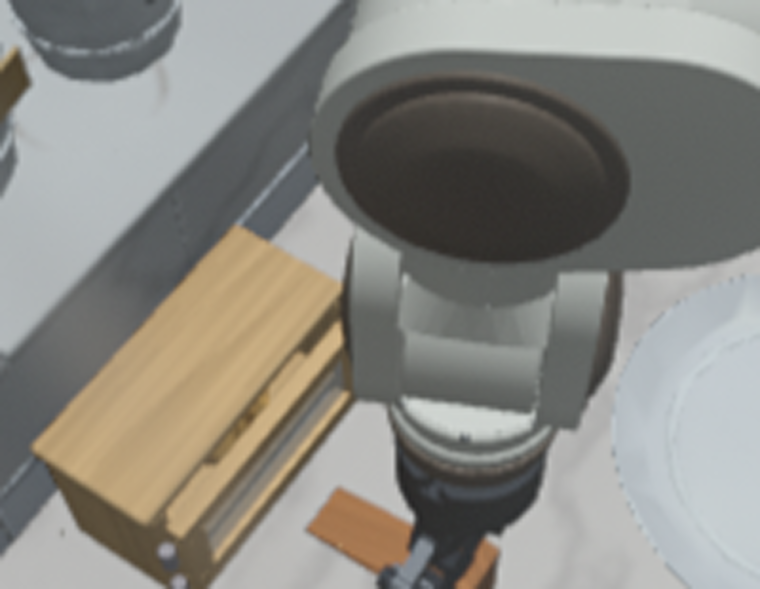

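The wedge lies flat, square to the door and just in front of it. Its tip corners are (190,258) and (240,260) in the top view and (307,528) and (337,488) in the side view.

```bash
python3 - <<'E'
from h import *
np.set_printoptions(precision=4,suppress=True)
d=pickle.load(open('c13.pkl','rb'));t,s=d['top'],d['side']
T=lambda p:np.array(p)/3.6+[140,135]-.36
S=lambda p:np.array(p)/3.8+[145,130]-.36
for a in(onz(t,T([(190,258),(240,260)]),.004),onz(s,S([(307,528),(337,488)]),.004)):
    v=a[0]-a[1];print(a,a.mean(0),np.degrees(np.arctan2(-v[0],v[1])))
# lower front door edge z=.01 in top & side
for a in(onz(t,T([(328,222)]),.01),onz(s,S([(205,590),(372,383)]),.01),onz(t,T([(35,168),(338,177)]),.12)[:,:2].mean(0),onz(s,S([(150,522),(344,290)]),.12)[:,:2].mean(0)):print(a)
E
```

```text
[[0.6401 0.2389 0.004 ]
 [0.639  0.2044 0.004 ]] [0.6396 0.2217 0.004 ] -1.724928133020605
[[0.6379 0.2408 0.004 ]
 [0.6373 0.208  0.004 ]] [0.6376 0.2244 0.004 ] -1.1128922632929281
[[0.6653 0.1438 0.01  ]]
[[0.6655 0.3086 0.01  ]
 [0.6585 0.1343 0.01  ]]
[0.6767 0.2254]
[0.6738 0.2305]
```

Emit:
jog_arm --deltas '[{"x":0,"y":0,"z":0,"twist":0,"fingers":0},{"x":0,"y":0,"z":0,"twist":0,"fingers":0},{"x":0,"y":0,"z":0,"twist":0,"fingers":0},{"x":0,"y":0,"z":0,"twist":0,"fingers":0},{"x":0,"y":0,"z":0,"twist":0,"fingers":0}]' --grip_force 35

```text
time: 14.25
ee_pos: [0.536, 0.2263, 0.0325]
tcp_rot: [-67.3, 89.8, -68.6]
wrist_force: [-0.7, -0.8, 2.5]
opening: 0.0346
```

Emit:
jog_arm --deltas '[{"x":2,"y":2,"z":0.5,"twist":0,"fingers":0},{"x":4,"y":5,"z":0.5,"twist":0,"fingers":0},{"x":4,"y":5,"z":0.5,"twist":0,"fingers":0}]'

```text
time: 14.55
ee_pos: [0.5401, 0.2317, 0.0326]
tcp_rot: [-71.5, 89.8, -72.7]
wrist_force: [0.8, -0.7, -1.5]
opening: 0.035
```

Emit:
jog_arm --deltas '[{"x":8,"y":0,"z":0,"twist":0,"fingers":0},{"x":16,"y":0,"z":0,"twist":0,"fingers":0},{"x":24,"y":-0.5,"z":0,"twist":0,"fingers":0},{"x":32,"y":-0.7,"z":0,"twist":0,"fingers":0},{"x":38,"y":-0.8,"z":0,"twist":0,"fingers":0},{"x":40,"y":-0.9,"z":0,"twist":0,"fingers":0},{"x":40,"y":-0.9,"z":0,"twist":0,"fingers":0}]'

```text
time: 15.25
ee_pos: [0.5805, 0.2307, 0.0325]
tcp_rot: [-69.7, 89.8, -71.0]
wrist_force: [0.7, -0.2, -1.1]
opening: 0.0351
```

```bash
python3 look.py 14
```

```text
15.25 [0.5805361  0.23066677 0.03252291] [ 0.68000274 -0.23950171 -1.06651102]
```

View pics/S14.png

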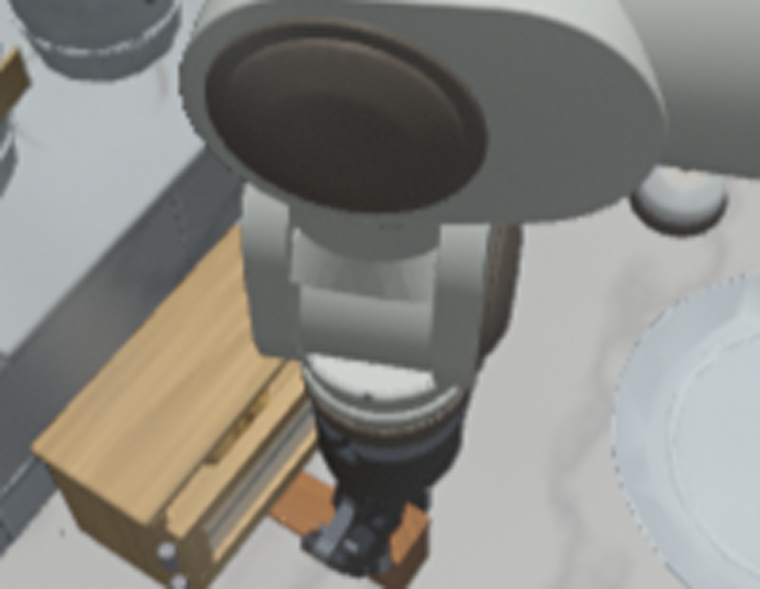

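View pics/T14.png

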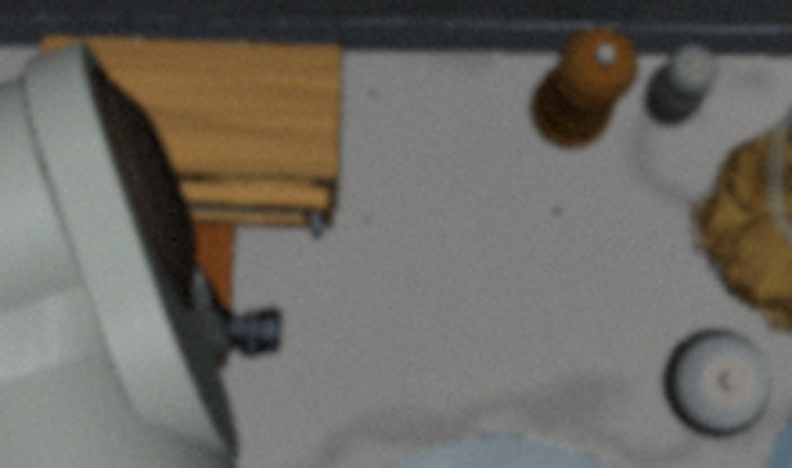

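The tip is under the door (it enters at about (275,500) in the side view) and the door is still shut. I'll advance in small steps and follow the force.

Emit:
jog_arm --deltas '[{"x":3,"y":0,"z":-0.3,"twist":0,"fingers":0},{"x":6,"y":0,"z":-0.3,"twist":0,"fingers":0},{"x":8,"y":0,"z":-0.3,"twist":0,"fingers":0},{"x":8,"y":0,"z":-0.3,"twist":0,"fingers":0}]'

```text
time: 15.75
ee_pos: [0.5885, 0.2308, 0.0325]
tcp_rot: [-63.6, 89.8, -64.8]
wrist_force: [-0.4, -0.2, 2.0]
opening: 0.0347
```

Emit:
jog_arm --deltas '[{"x":2,"y":0,"z":0,"twist":0,"fingers":0},{"x":4,"y":0,"z":0,"twist":0,"fingers":0},{"x":4,"y":0,"z":0,"twist":0,"fingers":0}]'

```text
time: 16.05
ee_pos: [0.5926, 0.2308, 0.0325]
tcp_rot: [-66.2, 89.8, -67.5]
wrist_force: [-1.7, -1.3, 2.7]
opening: 0.0354
```

Emit:
jog_arm --deltas '[{"x":2,"y":0,"z":0,"twist":0,"fingers":0},{"x":4,"y":0,"z":0,"twist":0,"fingers":0},{"x":4,"y":0,"z":0,"twist":0,"fingers":0}]'

```text
time: 16.35
ee_pos: [0.5965, 0.2309, 0.0325]
tcp_rot: [-72.9, 89.8, -74.2]
wrist_force: [-4.0, 0.5, 3.8]
opening: 0.0349
```

Emit:
jog_arm --deltas '[{"x":2,"y":0,"z":0,"twist":0,"fingers":0},{"x":4,"y":0,"z":0,"twist":0,"fingers":0},{"x":4,"y":0,"z":0,"twist":0,"fingers":0}]'

```text
time: 16.65
ee_pos: [0.6003, 0.2309, 0.0325]
tcp_rot: [-80.3, 89.8, -81.6]
wrist_force: [-5.4, 0.8, 3.9]
opening: 0.0352
```

Emit:
jog_arm --deltas '[{"x":2,"y":0,"z":0,"twist":0,"fingers":0},{"x":4,"y":0,"z":0,"twist":0,"fingers":0},{"x":4,"y":0,"z":0,"twist":0,"fingers":0}]'

```text
time: 16.95
ee_pos: [0.6039, 0.2309, 0.0325]
tcp_rot: [-95.7, 89.8, -96.9]
wrist_force: [-6.4, -0.0, 4.6]
opening: 0.0351
```

```bash
python3 look.py 15
```

```text
16.95 [0.60394654 0.23088761 0.03246222] [-6.39735151 -0.01793712  4.55658505]
```

View pics/S15.png

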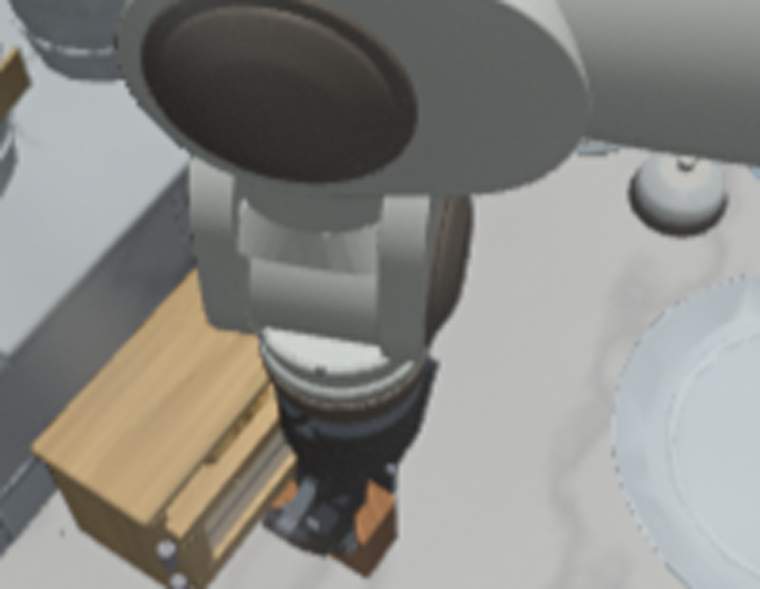

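Emit:
jog_arm --deltas '[{"x":2,"y":0,"z":0,"twist":0,"fingers":0},{"x":5,"y":0,"z":0,"twist":0,"fingers":0},{"x":5,"y":0,"z":0,"twist":0,"fingers":0}]'

```text
time: 17.35
ee_pos: [0.6085, 0.2309, 0.0325]
tcp_rot: [-109.9, 89.8, -111.2]
wrist_force: [-6.3, -0.6, 4.7]
opening: 0.0349
```

Emit:
jog_arm --deltas '[{"x":1,"y":0,"z":0,"twist":0,"fingers":0},{"x":2,"y":0,"z":0,"twist":0,"fingers":0},{"x":2,"y":0,"z":0,"twist":0,"fingers":0}]'

```text
time: 17.65
ee_pos: [0.6097, 0.2309, 0.0325]
tcp_rot: [-128.9, 89.7, -130.2]
wrist_force: [-8.4, -0.4, 5.5]
opening: 0.0352
```

8.4 N, and about 18 mm past first contact. I'll release and retreat straight up.

Emit:
jog_arm --deltas '[{"x":0,"y":0,"z":0,"twist":0,"fingers":0.5},{"x":0,"y":0,"z":0,"twist":0,"fingers":0.7},{"x":0,"y":0,"z":0,"twist":0,"fingers":0.8},{"x":0,"y":0,"z":0,"twist":0,"fingers":0.8},{"x":0,"y":0,"z":0,"twist":0,"fingers":0.8}]'

```text
time: 18.15
ee_pos: [0.6098, 0.2309, 0.0324]
tcp_rot: [-127.0, 89.7, -128.3]
wrist_force: [0.3, 0.6, 0.1]
opening: 0.0679
```

Emit:
jog_arm --deltas '[{"x":-5,"y":0,"z":10,"twist":0,"fingers":0.8},{"x":-8,"y":0,"z":30,"twist":0,"fingers":0.8},{"x":-10,"y":0,"z":60,"twist":0,"fingers":0.8},{"x":-30,"y":0,"z":95,"twist":0,"fingers":0.8},{"x":-70,"y":0,"z":120,"twist":0,"fingers":0.8},{"x":-110,"y":20,"z":140,"twist":0,"fingers":0.8},{"x":-150,"y":60,"z":150,"twist":0,"fingers":0.8},{"x":-190,"y":100,"z":150,"twist":0,"fingers":0.8},{"x":-230,"y":140,"z":150,"twist":0,"fingers":0.8},{"x":-270,"y":180,"z":150,"twist":0,"fingers":0.8}]'

```text
time: 19.15
ee_pos: [0.3572, 0.3927, 0.1837]
tcp_rot: [-123.9, 89.8, -125.2]
wrist_force: [1.4, 0.3, 0.6]
opening: 0.0678
```

```bash
python3 look.py 16
```

```text
19.15 [0.35720795 0.3927245  0.18366401] [1.37029025 0.30591362 0.5529093 ]
```

View pics/S16.png

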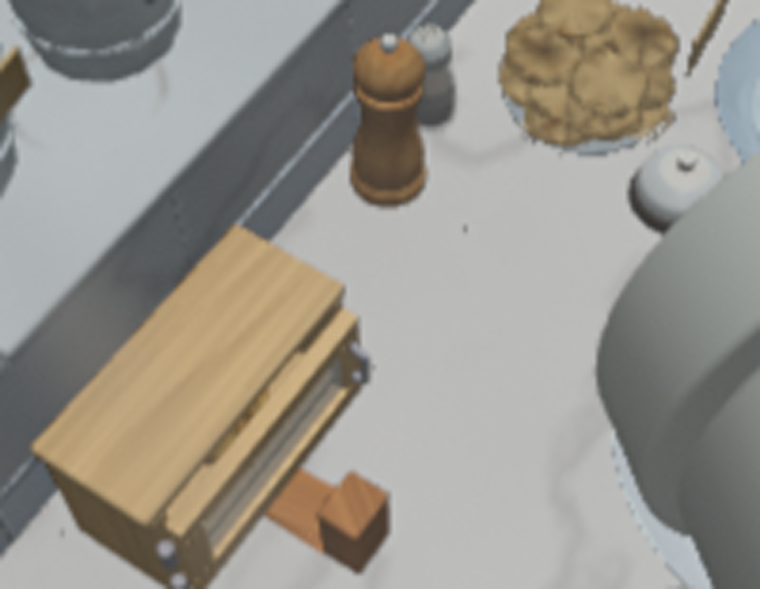

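View pics/T16.png

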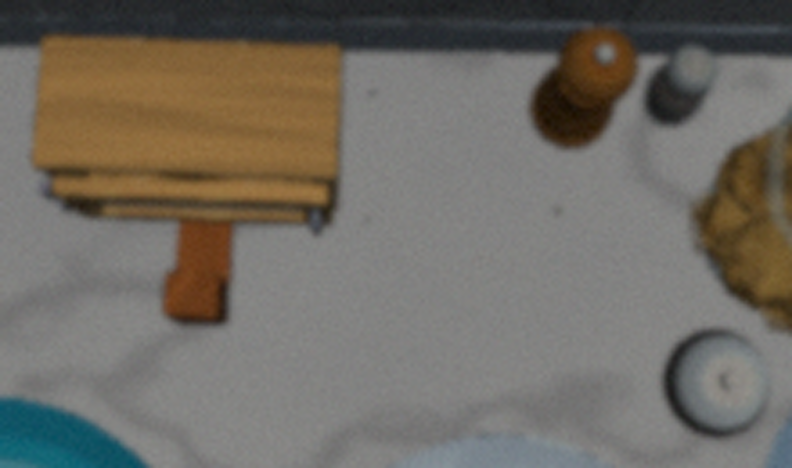

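The door is still shut, and the wedge is under its middle with the heel near (195,295) in the top view. The mill, salt and bell are unmoved. I'll measure the final state.

```bash
python3 - <<'E'
from h import *
np.set_printoptions(precision=4,suppress=True)
d=pickle.load(open('c16.pkl','rb'));t,s=d['top'],d['side']
T=lambda p:np.array(p)/3.6+[140,135]-.36
S=lambda p:np.array(p)/3.8+[145,130]-.36
print(onz(t,T([(169,269),(227,271),(222,319),(166,315)]),.06).mean(0),onz(s,S([(319,513),(352,472),(388,493),(356,536)]),.06).mean(0))
a=onz(t,T([(57,196),(328,205)]),.103);v=a[0]-a[1];print(a,np.degrees(np.arctan2(-v[0],v[1])))
crop(t,140,170,240,230,7.5,'pics/Tz2.png');crop(s,180,210,270,285,7.5,'pics/Sz2.png')
o=pickle.load(open('c9.pkl','rb'))
for n,box in(('side',(150,130,345,235)),('top',(285,135,345,180))):
    x0,y0,x1,y1=box;df=np.abs(d[n]['image'].astype(int)-o[n]['image'])[y0:y1,x0:x1].sum(2);print(n,(df>60).sum())
E
```

```text
[0.6093 0.2257 0.06  ] [0.6064 0.2314 0.06  ]
[[0.6644 0.3078 0.103 ]
 [0.6605 0.1396 0.103 ]] -1.3158304870750541
side 3921
top 89
```

View pics/Tz2.png

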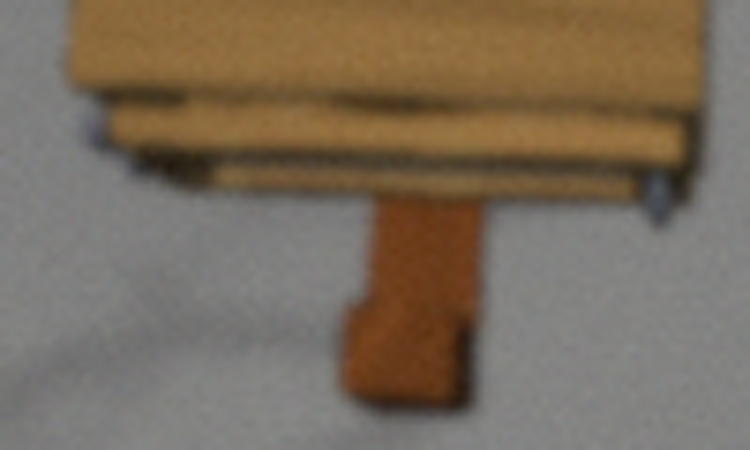

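View pics/Sz2.png

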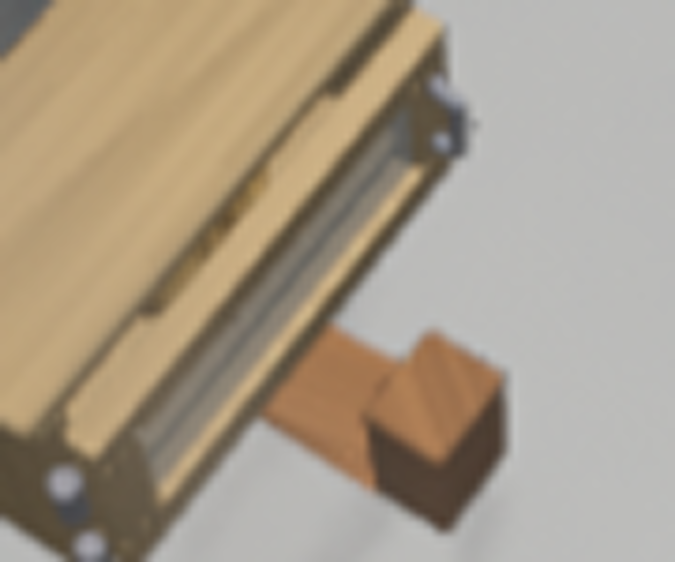

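The wedge is square, centred to within about 1 mm, and about 52 mm past the door face. The door edge is parallel to the case, as before. I'm handing it in.

```bash
python3 - <<'E'
from workcell import bot,ticket
print(bot.get_obs()['time'],ticket.job_done())
E
```

```text
the job is handed in; nothing more can be done
19.25 None
```

I pushed the door fully shut, then slid the wedge thin end first under the middle of the door until it jammed, and left it there. I handed the job in at 19.25 s. The hand-in reports no verdict, so success rests on the checks below.

- **Door:** I pushed until it hit a firm stop at about 10 N. In the last pictures it was still shut, with its top edge at -1.3°, parallel to the case front (about -1.1 to -1.5°).
- **Wedge:** It was flat on the table, square to the door, and centred to within about 1 mm. The tip is about 52 mm past the door face. It went about 18 mm past first contact, so the door should be lifted roughly 3 mm. The push force was 8.4 N when I released it.
- **Bell, salt shaker and pepper mill:** By eye, they look unmoved in the pictures. My pixel comparison for these could not confirm it: the arm was in the side view in one of the two pictures, and the top view still showed 89 changed pixels, which I did not look into.
- **Robot:** The arm was clear of everything at the end.

**What went wrong or disagreed:**
- **First push missed:** It passed over the door without moving it, because the shut fingertips looked about 15 mm shorter than stated. I lowered the tool 22 mm and repeated the push.
- **Camera views differed:** The side and top cameras disagreed by 3 to 5 mm, so I judged the centring within each view.
- **Side-view outlier:** One side-view reading of the shut door's edge gave -3.3°. I treated it as a poor pixel pick because the top view and the case edges agreed on about -1.3°.

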